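Step the wind-turbine tower through its collar

TASK

Fit the tower of the model wind turbine: take the longest of the three wooden dowels out of the dowel block and lower it from above through the round hole in the raised collar of the plywood stand, letting go only when its foot has reached the base, so that it is left standing upright in the collar. Leave the two shorter dowels in the block.

Things in the scene. Friction and masses are not known exactly. Their poses are not given: they have to be found in the camera images.
- tower_mid (a point): Centre (half-way up) of the tower, the longest dowel: plain round rod, 22 mm thick, 180 mm long, 55 g, z up along it. It stands upright in one of three sockets (any), in a row 75 mm apart in a wooden block 70x220x45 mm; sockets 32 mm wide, 30 mm deep, floor 15 mm above the table: centre starts at 105 mm, top at 195 mm. Grip it near the top, 65 mm above this point, to leave its top room.
- collar (a point): Centre of the round hole, 42 mm wide, in the stand's level collar plate (106x90x10 mm), at its top face, 90 mm above the table. Fixed plywood stand, dark base 150x120x18 mm; x points to its back panel; nothing is higher than the collar. Below the hole the base has a recess 44 mm wide, floor 10 mm above the table, where the tower's foot stands (tower centre then at 100 mm).
- medium_mid (a point): Centre of the middle-length dowel, 22 mm thick, 120 mm long, in another socket of the block (top 135 mm above the table). Stays there.
- short_mid (a point): Centre of the shortest dowel, 22 mm thick, 80 mm long, in the remaining socket (top 95 mm above the table). Stays there.
There are look-alikes about, which are no part of the job. What is shaped like the part that bears collar but white is not meant.

How it is judged (in metres and radians):
On the way:
1. the tower is through the collar, its foot at least 25 mm below the collar's plate, while still held by the fingers (horizontal distance between tower_mid and collar below 0.02 m and height (world z) of tower_mid below 0.145 m and contact force between the fingers and tower above 0.5 N), for 0.05 s.
At the end, for the whole second after the job is handed in: The tower stands in the stand's collar hole with its foot in the base recess (centre 90 to 108 mm above the table, within 20 mm of the hole's axis), upright within 11 degrees, released and at rest; the two shorter dowels are still in their sockets (within 25 mm of where they were) (horizontal distance between tower_mid and collar below 0.02 m and height (world z) of tower_mid between 0.09 and 0.108 m and angle between tower_mid's own z axis and vertical below 0.2 rad and linear speed of tower below 0.02 m/s and distance of each of medium_mid, short_mid from where it was at the start of the episode below 0.025 m); the robot touches nothing.
It fails at once if a shorter dowel is lifted out of or knocked from the block (distance of any of medium_mid, short_mid from where it was at the start of the episode above 0.04 m).
It also fails if it takes over 37 s, if anything falls off the work surface, if the arm or the gripper's body presses on something with over 40 N, if the wrist force passes 120 N, or if a joint passes its speed limit or range.

ROBOT

A 6-joint arm with a two-finger parallel gripper is mounted at the origin on the work surface. World frame = base frame: x ahead of the robot, y to its left, z up, the work surface at z = 0. Lengths are in m, angles in degrees, forces in N, time in s.
With the tool pointing down it reaches from about 0.325 to 0.85 m from the base axis. Payload 15.5 kg.
Tool frame: the origin (TCP) lies midway between the tips of the shut fingers; the grasp point (between the pads) lies 19 mm behind it; z points along the fingers, y is the line along which they close (so a half turn about z gives the same grasp; the last joint's range is limited). The gripper opens to 91 mm and grips with 3 to 60 N. Pads are 32 mm wide; open, the fingers measure 118 mm over their backs; the gripper's body (76 mm by 178 mm) begins 60 mm behind the grasp point.
Start: joints at [-74.513, 28.281, 77.091, -0, 74.628, -5.472], TCP at [0.224, -0.584, 0.214] pointing down, gripper open.
Joint ranges: [-166.48, 166.48], [-47.26, 123.95], [12.59, 153.08], [-70.14, 250.14], [6.76, 159.57], [-176.63, 176.63]. Speed limits (degrees/s): [108.29, 108.29, 147.25, 172.46, 172.46, 172.46].

INTERFACE

Orientations are given as a 3x3 rotation matrix whose columns are the frame's x, y, z axes.
In Python, from bench import ctrl gives the robot as it stands. The module is installed in compiled form; this text tells all that it offers. Calls block until the motion is done:
- ctrl.goto(position, orientation): joint-space move of the TCP to a pose.
- ctrl.move_l(position, vel=0.15, ori=None, contact_N=None): straight line of the TCP; ori=None keeps the orientation; vel is the mean speed in m/s. With contact_N (N) it stops when the force on the tool has changed by that much, and returns True; else False.
- ctrl.movej(angles): joint-space move.
- ctrl.command_gripper(opening): opening from 0.0 (shut) to 1.0 (fully open); the grip force is fixed at half the most; returns when the fingers have stopped.
- ctrl.sleep(seconds).
- ctrl.ik(position, orientation): joint angles nearest the present ones, or None.
- ctrl.read_camera(name): name is "scene" or "side" or "wrist"; returns the picture (420x560x3 uint8, blue, green, red); there is no depth.
- ctrl.camera_params(name): a dict with "fx", "fy", "cx", "cy" (pixels), "pose" (4x4, takes a point from camera to world coordinates); the wrist camera has in their place "T_tool_cam" (4x4, takes a point from camera to tool coordinates, whose origin is the TCP and whose axes are the flange's). Camera axes: x right, y up, looking along -z (the intrinsics and any distortion apply to the point x, -y, -z); pixel columns grow to the right and rows downward; lengths in m; the calibration is good to about 2 mm. A picture is of the moment at which its call begins: read the wrist's pose just before it. camera_params takes no time and is no camera call.
A pose or a line that the arm cannot do raises ctrl.MotionError and nothing moves.
- ctrl.sign_off(): hands the job in; it is judged then, once.
Readings, each from a call of its own:
- ctrl.current_t(): time.
- ctrl.current_q(): joint angles.
- ctrl.current_dq(): joint speeds.
- ctrl.current_effort(): joint torques, N m.
- ctrl.current_tool_pos(): TCP position.
- ctrl.current_eef_rot(): TCP orientation.
- ctrl.current_contact_force(): force on the tool from outside, world axes, zero at the start.
- ctrl.current_wrist_torque(): the same for the moment, N m.
- ctrl.current_grip_width(): opening from 0.0 (shut) to 1.0 (fully open).
- ctrl.current_grasp_force(): force on a finger pad.
Only numpy, scipy, OpenCV 4.12 (cv2) and the standard library are available. Lean on these libraries where they do the work, as an engineer would, in place of code of your own. Each camera call takes 0.05 s, during which the arm holds its last target. There are 200 camera calls.

## Working session

There is one attempt and no reset: what is moved stays moved. The work goes in short steps, each a Python script; the robot and the scene stay as the last script left them, time stands still between calls to the robot, and variables do not carry over. Pictures are saved under pics/ and viewed, at most 10 in all, crops included, and the job is handed in when it is done.

```bash
mkdir -p pics; python3 - <<'E'
from bench import ctrl
import cv2,numpy as np
np.set_printoptions(precision=4,suppress=True)
for n in("scene","side","wrist"):
    cv2.imwrite(f"pics/{n}0.png",ctrl.read_camera(n)); print(n,ctrl.camera_params(n))
print(ctrl.current_eef_rot(),ctrl.current_t())
a=cv2.imread("pics/scene0.png");b=cv2.imread("pics/side0.png")
E
```

```text
scene {'fx': 388.68751568009094, 'fy': 388.68751568009094, 'cx': 281.3197666772245, 'cy': 207.13094380380682, 'pose': array([[ 0.7685, -0.552 ,  0.3235,  0.9129],
       [ 0.6398,  0.6718, -0.3733, -0.3056],
       [-0.0113,  0.4938,  0.8695,  1.1265],
       [ 0.    ,  0.    ,  0.    ,  1.    ]])}
side {'fx': 391.36428667607385, 'fy': 391.36428667607385, 'cx': 279.2609271091619, 'cy': 215.2570549392889, 'pose': array([[ 0.9474,  0.2395, -0.2125,  0.2932],
       [-0.3198,  0.6796, -0.6602, -0.5035],
       [-0.0137,  0.6934,  0.7204,  0.7954],
       [ 0.    ,  0.    ,  0.    ,  1.    ]])}
wrist {'fx': 295.7482030035049, 'fy': 295.7482030035049, 'cx': 276.337331478006, 'cy': 211.20675711377694, 'T_tool_cam': array([[-0.0003,  0.9651,  0.2619,  0.0749],
       [ 1.    ,  0.0003, -0.0001, -0.0004],
       [-0.0002,  0.2619, -0.9651, -0.171 ],
       [ 0.    ,  0.    ,  0.    ,  1.    ]])}
[[ 0.9338  0.3577 -0.0003]
 [ 0.3577 -0.9338  0.0008]
 [ 0.0001 -0.0009 -1.    ]] 0.15
```

View pics/scene0.png

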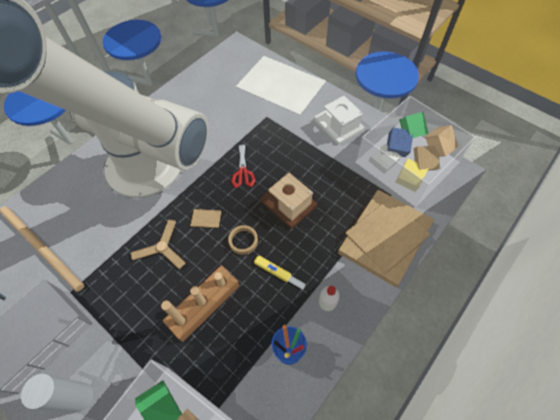

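View pics/side0.png

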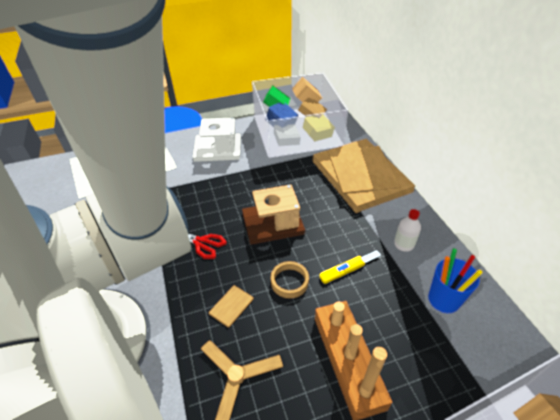

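The scene view shows the wooden stand with its hole at about (288,189), and the white look-alike at (343,110), which is excluded by colour. In the block, the dowel tops are at about (167,307), (196,293) and (218,278). In the side view the hole is at (272,200), and the tops are at (379,355), (355,331) and (338,308). The dowel at scene (167,307) / side (379,355) looks longest. I'll confirm that in one crop.

```bash
python3 - <<'E'
import cv2,numpy as np
a=cv2.imread("pics/scene0.png");b=cv2.imread("pics/side0.png")
f=lambda im,x,y,w,h:cv2.resize(im[y:y+h,x:x+w],(400,300),interpolation=cv2.INTER_CUBIC)
cv2.imwrite("pics/crop.png",np.vstack([np.hstack([f(a,150,255,100,75),f(b,300,290,120,90)]),np.hstack([f(a,250,160,80,60),f(b,232,170,80,60)])]))
E
```

```text
(no output)
```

View pics/crop.png

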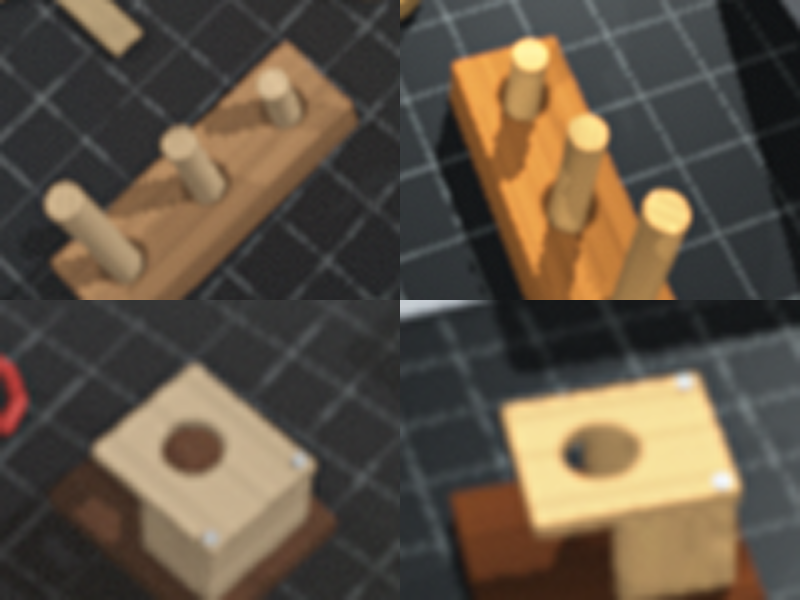

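The crop confirms it. The dowel at scene (166,305.5) / side (380,353.6) is clearly the longest. The plywood collar hole is at scene (288.4,189.6) / side (272,200).

```bash
cat > h.py <<'E'
import numpy as np
from bench import ctrl
def ray(P,T,u,v):
    d=np.array([(u-P['cx'])/P['fx'],-(v-P['cy'])/P['fy'],-1.]); return T[:3,3],T[:3,:3]@d
def plane(c,d,z): return c+d*(z-c[2])/d[2]
def tri(rs):
    A=sum(np.eye(3)-np.outer(d,d)/(d@d) for c,d in rs); b=sum((np.eye(3)-np.outer(d,d)/(d@d))@c for c,d in rs)
    return np.linalg.solve(A,b)
def wristT():
    T=np.eye(4);T[:3,:3]=ctrl.current_eef_rot();T[:3,3]=ctrl.current_tool_pos()
    return T@ctrl.camera_params("wrist")["T_tool_cam"]
def project(P,T,p):
    q=T[:3,:3].T@(np.asarray(p)-T[:3,3]); return P['cx']+P['fx']*q[0]/-q[2],P['cy']-P['fy']*q[1]/-q[2]
E
python3 - <<'E'
from h import *
np.set_printoptions(precision=4,suppress=True)
A=ctrl.camera_params("scene");B=ctrl.camera_params("side")
for n,a,b,z in(("tower",(166,305.5),(380,353.6),.195),("med",(194.8,290.8),(356.4,330.2),.135),("short",(218,276),(339,306.5),.095),("hole",(288.4,189.6),(272,200),.09)):
    r=ray(A,A['pose'],*a),ray(B,B['pose'],*b)
    print(n,plane(*r[0],z),plane(*r[1],z),tri(r),np.linalg.norm(tri(r)[:2]))
E
```

```text
tower [ 0.5258 -0.293   0.195 ] [ 0.5234 -0.2943  0.195 ] [ 0.5246 -0.2931  0.1918] 0.6009044303580724
med [ 0.5301 -0.2177  0.135 ] [ 0.5275 -0.2202  0.135 ] [ 0.5288 -0.2179  0.1309] 0.5719068710247877
short [ 0.5339 -0.1436  0.095 ] [ 0.5318 -0.1448  0.095 ] [ 0.5328 -0.1431  0.0919] 0.5517033556512669
hole [0.5038 0.2023 0.09  ] [0.501  0.2013 0.09  ] [0.5022 0.2044 0.0864] 0.542155074578303
```

The triangulated heights agree with the given ones to within 4 mm, and the socket spacing comes out at 75 mm. Next I go above the tower, with the fingers closing across the row, and take a close look.

```bash
python3 - <<'E'
from h import *
import cv2
t=[.5246,-.2937,.29]
for s in(1,-1):
    R=np.array([[0,s,0],[s,0,0],[0,0,-1.]])
    for p in(t,[.5246,-.2937,.151],[.5246,-.2937,.38],[.5024,.202,.38],[.5024,.202,.146]): print(s,np.round(ctrl.ik(p,R),0) if ctrl.ik(p,R) is not None else None)
R=np.array([[0,1,0],[1,0,0],[0,0,-1.]]) 
q=[ctrl.ik(t,R*np.array([[s],[s],[1]])) for s in(1,-1)]
s=min((1,-1),key=lambda s:np.inf if q[(1-s)//2] is None else abs(q[(1-s)//2][5]))
R[:2]*=s; print("s",s)
ctrl.goto(t,R)
T=wristT();cv2.imwrite("pics/w1.png",ctrl.read_camera("wrist"))
P=ctrl.camera_params("wrist")
print(ctrl.current_tool_pos(),ctrl.current_t(),project(P,T,[.5246,-.2937,.195]))
np.save("T1.npy",T)
E
```

```text
1 [-35.  23.  74.  -0.  83. -35.]
1 [-35.  30.  85.  -0.  65. -35.]
1 [-35.  20.  65.  -0.  95. -35.]
1 [16. 14. 73. -0. 92. 16.]
1 [16. 26. 94. -0. 60. 16.]
-1 [-35.  23.  74.  -0.  83. 145.]
-1 [-35.  30.  85.  -0.  65. 145.]
-1 [-35.  20.  65.  -0.  95. 145.]
-1 [  16.   14.   73.   -0.   92. -164.]
-1 [  16.   26.   94.   -0.   60. -164.]
s 1
[ 0.52400752 -0.29465681  0.28970819] 1.7667 (np.float64(275.9973934872756), np.float64(212.86212592534216))
```

View pics/w1.png

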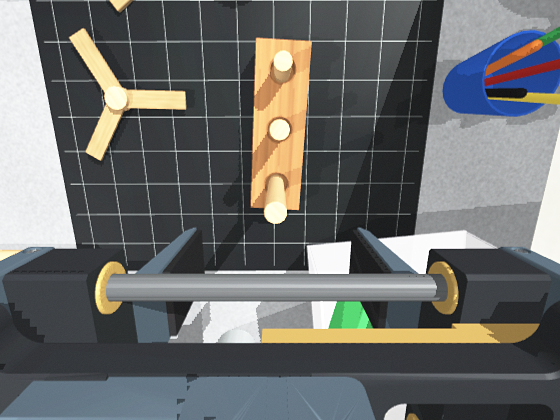

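The tower top is at (275.5,211), against a predicted (276,213), so the position is good. I'll grip, lift slowly, carry and look.

```bash
python3 - <<'E'
from h import *
import cv2
R=np.array([[0,1,0],[1,0,0],[0,0,-1.]])
ctrl.move_l([.5246,-.2937,.151],vel=.12,ori=R)
ctrl.command_gripper(0.0)
print(ctrl.current_grip_width()*91,ctrl.current_grasp_force(),ctrl.current_tool_pos())
ctrl.move_l([.5246,-.2937,.30],vel=.12)
ctrl.goto([.5024,.202,.30],R)
T=wristT();np.save("T2.npy",T);w=ctrl.read_camera("wrist");s=ctrl.read_camera("side");c=ctrl.read_camera("scene")
for n,i in zip("wsc",(w,s,c)): cv2.imwrite(f"pics/2{n}.png",i)
cv2.imwrite("pics/2.png",cv2.resize(np.hstack([s[40:330,100:400],w[:290,130:430]]),(800,387)))
print(ctrl.current_grip_width()*91,ctrl.current_grasp_force(),ctrl.current_tool_pos(),ctrl.current_t())
P=ctrl.camera_params("wrist");print(project(P,T,[.5024,.202,.09]))
E
```

```text
21.61634044637018 29.984681010246277 [ 0.5245456  -0.2936721   0.15094469]
21.287371465790784 29.984312653541565 [0.50276706 0.20131816 0.29997869] 7.475
(np.float64(275.2546459820865), np.float64(189.31575535703647))
```

View pics/2.png

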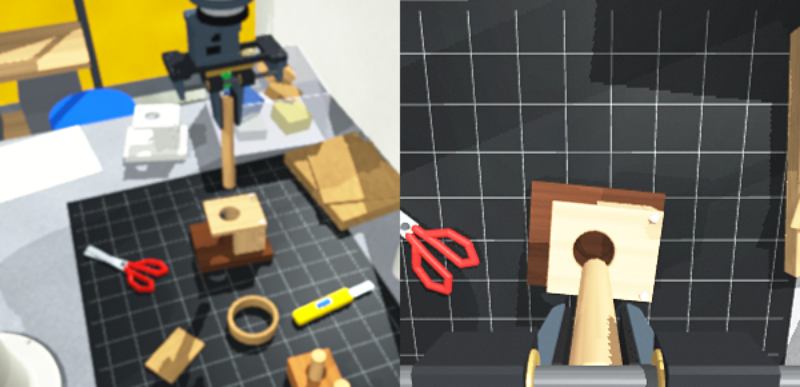

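View pics/2w.png

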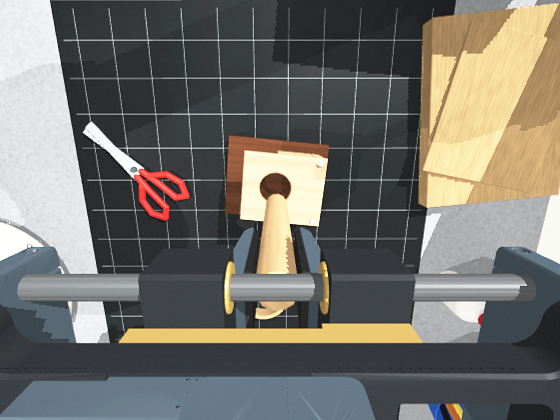

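The wrist view shows the hole at about (275.5,187.5), against a predicted (275,189). The tower is held over it, and the foot's front edge is at about v=195. Before lowering, I check the dowel's tilt against the projected vertical.

```bash
python3 - <<'E'
from h import *
import cv2
x,y=.5024,.2015;T=np.load("T2.npy")
out=[]
for n,k,r in(("side","s",(255,75,120,130)),("scene","c",(230,90,120,130)),("wrist","w",(215,150,120,130))):
    P=ctrl.camera_params(n);M=T if n=="wrist" else P["pose"];im=cv2.imread(f"pics/2{k}.png")
    X,Y,w,h=r;f=2.2;im=cv2.resize(im[Y:Y+h,X:X+w],None,fx=f,fy=f,interpolation=cv2.INTER_CUBIC)
    for z in(.164,.30,.344):
        for g in np.linspace(0,6.28,40):
            u,v=project(P,M,[x+.011*np.cos(g),y+.011*np.sin(g),z]);cv2.circle(im,(int((u-X)*f),int((v-Y)*f)),0,(255,0,255),-1)
    out.append(im)
cv2.imwrite("pics/tilt.png",np.hstack(out)); print(np.hstack(out).shape)
E
```

```text
(286, 792, 3)
```

View pics/tilt.png

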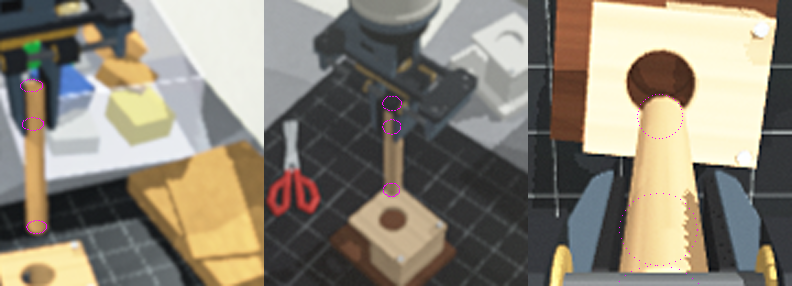

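The tower hangs vertically: its foot and top match the projected rings in all three views. I lower it slowly with contact sensing.

```bash
python3 - <<'E'
from h import *
import cv2
x,y=.5024,.203
ctrl.move_l([x,y,.24],vel=.08)
a=ctrl.move_l([x,y,.165],vel=.05,contact_N=8);print(a,ctrl.current_tool_pos(),ctrl.current_contact_force())
if not a:
    a=ctrl.move_l([x,y,.140],vel=.02,contact_N=5);print(a,ctrl.current_tool_pos(),ctrl.current_contact_force(),ctrl.current_grasp_force())
print(ctrl.current_t())
i=np.hstack([ctrl.read_camera("side")[100:320,180:400],ctrl.read_camera("wrist")[100:320,170:390]]);cv2.imwrite("pics/3.png",cv2.resize(i,(800,400)))
E
```

```text
False [0.50254889 0.20305677 0.16524702] [ 0.64235738  0.03747504 -0.16744052]
True [0.50228439 0.20300936 0.14580229] [-1.67692567 -0.50580517  8.31343214] 30.003413558006287
10.925
```

View pics/3.png

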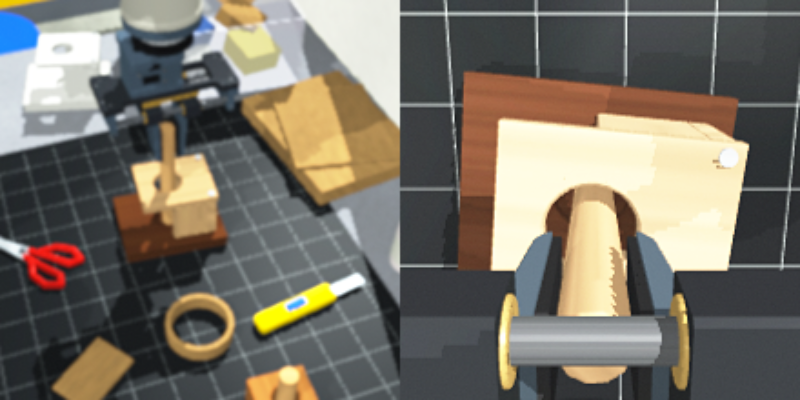

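The tower is through the collar, and contact came at TCP z=0.1458 (expected 0.146), so the foot is on the base. I release and retreat straight up.

```bash
python3 - <<'E'
from h import *
import cv2
ctrl.command_gripper(1.0); ctrl.sleep(.3)
p=ctrl.current_tool_pos()
ctrl.move_l([p[0],p[1],.30],vel=.1); ctrl.sleep(.5)
print(ctrl.current_t(),ctrl.current_contact_force())
T=wristT();w=ctrl.read_camera("wrist");s=ctrl.read_camera("side")
cv2.imwrite("pics/4.png",cv2.resize(np.hstack([s[130:420,200:420],w[110:400,170:390]]),(800,527)))
P=ctrl.camera_params("wrist");u,v=project(P,T,[.5024,.203,.19]);print("top expected in crop",(u-170)*1.818+400,(v-110)*1.818)
E
```

```text
14.65 [-0.25376266 -0.10392341  0.45362806]
top expected in crop 592.6876515486124 180.61061775162236
```

View pics/4.png

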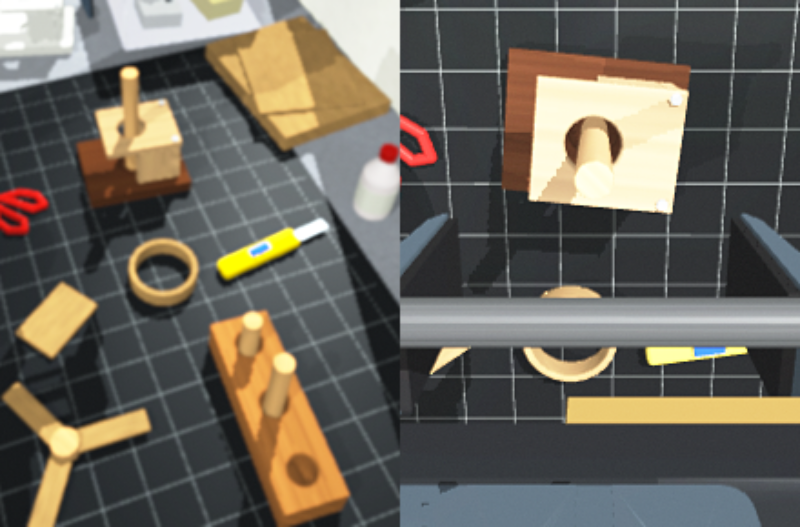

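The tower stands upright in the collar, with its top at (594,180) in the crop against an expected (593,181). The two shorter dowels are still in the block, and the robot is clear.

```bash
python3 -c "
from bench import ctrl
print(ctrl.sign_off(),ctrl.current_t())"
```

```text
the job is handed in; nothing more can be done
the job is handed in; nothing more can be done
```

The tower stands upright and released in the plywood stand's collar, both shorter dowels are still in the block, and I handed the job in at about 15 s; no verdict was shown.

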